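# Lock a specimen carrier under the microscope

### The job

Take the carrier with the round specimen mount from the tray and load it on the microscope stage: slide its nose under the two lips of the holder until its hole drops over the locating pin and it lies flat, with the specimen under the objective. Then swing the hinged hook bar down across the carrier until it is fully home in its fork catch. Leave the other carrier, the bottle and the jar alone and do not bump the microscope's optics.

Things in the scene. Friction and masses are not known exactly. Their poses are not given: they have to be found in the camera images.
- carrier_grip (a point): Carrier to load (loose, 0.25 kg): aluminium plate 124 x 56 x 8 mm, black upright grip fin at its tail, black ROUND mount near its nose. Point: centre of the fin (16 mm long x, 12 mm thick y, 8 to 40 mm above the plate's underside; point 23.5 mm above it). x tail to nose, z up. Tail edge 10 mm behind, nose edge 114 mm ahead. Held by the fin only. Starts in a white tray (12 mm rim).
- carrier_hole (a point): Centre of the carrier's locating hole (13 mm across, right through the plate) at the plate's underside; 39 mm ahead (+x) of the fin's centre. Axes as the carrier's.
- carrier_mount (a point): Centre of the round specimen mount (30 mm diameter, in a 38 mm steel collar; top 28 mm above the plate's underside); this point is 18 mm above the underside, 85 mm ahead (+x) of the fin's centre.
- spare_grip (a point): Fin centre of the other carrier: same plate and fin, but a SQUARE mount, 29 mm. It lies beside the first in the tray, on either side of it, and must be left alone.
- pin (a point): Locating pin of the holder on the stage: 8 mm diameter, 5 mm high, bevelled top. Point: its foot, on the holder's seating face. x is the way in (carrier slides nose first, away from the robot), y left, z up; the microscope's column is on the -y side. Home: hole over pin, axes along these, underside on the face. Pushed in while riding on the pin, the carrier drops 5 mm as the hole meets it.
- holder_lips (a point): Point on the seating face midway between the two lips that hold the carrier's nose down, 72 mm beyond the pin (+x); the lips reach from 64 to 80 mm beyond the pin, undersides 11.5 mm above the face. Rails 61 mm apart, 6 mm high, start 24 mm before the pin (flared ends before that). Set down about 16 mm short of home and let go, the carrier rides on the pin, nose down just before the lips.
- focus_spot (a point): Point of the seating face straight under the vertical objective, 46 mm beyond the pin. The mount belongs over it. The objective's tip is 59 mm above it. A low end stop (6 mm high) between the lips stands 1.5 mm beyond the nose of a carrier at home.
- hook (a joint): Angle of the hook bar (rad): 0 = fully down in its fork catch, 1.57 = upright. Stiff hinge (about 0.055 N m): it stays where it is left. Starts open. Down, it lies across the carrier between mount and fin, 1.5 mm above the plate if the carrier is fully down on its pin; otherwise the carrier blocks it.
- hook_hinge (a point): Hinge of the hook bar, on the column side: 16 mm nearer the robot than the pin, 46 mm to its -y, 12.5 mm above the seating face; the hinge axis is along the pin's x. Flat bar 8 mm wide (x), 6 mm thick, 122 mm long from the hinge, on the hinge's centre line, with a 14 mm square tab at its end. Closing, its end swings from above the hinge over to +y and down.
- hook_tab (a point): Centre of the tab at the free end of the hook bar, 115 mm from the hinge; it moves with the bar (its y runs along the bar). The fork catch, two 17 mm high cheeks 11 mm apart, stands 98 mm to +y of the hinge.
- optics: Upper part of the microscope, not to be bumped; origin on the optical axis at table height. Nosepiece and arm reach 52 mm either way (x) from the axis, objectives down to 228 mm above the table, arm from 287 mm, eyepieces on the +y side above 370 mm. No room for an upright gripper at the hook or fin: the tool must lean back towards the robot by 30 to 40 degrees.
- bottle: White bystander bottle, 44 mm diameter, 115 mm high; origin at its underside.
- jar: Amber bystander jar with black cap, 60 mm diameter, 62 mm high; origin at its underside.
Things that resemble listed ones, but are neither listed nor needed, are in the scene too. What is shaped like the part that bears carrier_grip but blue or orange is not meant.

How it is judged:
By the outcome, as a careful person would: the job done as asked, in the order asked, and still so for the second after the job is handed in, with the robot touching nothing.
It also fails if it takes over 59 s, if anything falls off the work surface, if the arm or the gripper's body presses on something with over 40 N, if the wrist force passes 120 N, or if a joint passes its speed limit or range.

### The arm

A 6-joint arm with a two-finger parallel gripper is mounted at the origin on the work surface. World frame = base frame: x ahead of the robot, y to its left, z up, the work surface at z = 0. Lengths are in mm, angles in rad, forces in N, time in s.
With the tool pointing down it reaches from about 400 to 925 mm from the base axis. Payload 12.5 kg.
Tool frame: the origin (TCP) lies midway between the tips of the shut fingers; the grasp point (between the pads) lies 19 mm behind it; z points along the fingers, y is the line along which they close (so a half turn about z gives the same grasp; the last joint's range is limited). The gripper opens to 95 mm and grips with 3 to 60 N. Pads are 20 mm wide; open, the fingers measure 119 mm over their backs; the gripper's body (75 mm by 180 mm) begins 59 mm behind the grasp point.
Start: joints at [1.101, 0.491, 1.559, -0, 1.092, -0.106], TCP at [222.377, 584.119, 214.661] pointing down, gripper open.
Joint ranges: [-3.1, 3.1], [-0.84, 2.19], [0.05, 2.79], [-1.13, 4.28], [0.06, 2.93], [-2.69, 2.69]. Speed limits (rad/s): [2.22, 2.22, 2.79, 3.14, 3.14, 3.14].

### API

Orientations are given as [roll, pitch, yaw] about the fixed x, y, z axes, in that order (R = Rz(yaw) Ry(pitch) Rx(roll)).
In Python, from cell import state, read_camera, camera_info, env gives the robot as it stands.
- The arm moves only by the tool move_arm, never from a script. Its argument "commands" is a list of rows, each a list of 3 entries, a list of its own where there are three numbers: the shift along the world's x, y, z in cm, then the turn, a rotation vector about the world's x, y, z in degrees, then the opening, from 0 (shut) to 1 (fully open). A call has 1 to 10 rows; each row shifts and turns the commanded pose from where the row before left it; what a row does not reach is not made up. A row lasts 1/10 s, in which the tool goes at most 50 mm and 8.59 degrees, less where a joint would pass 70% of its speed; a pose out of reach is approached as far as the arm can. A call with a gripper value outside its range is refused whole. The fingers move at their own pace and stop on an object; the grip force is fixed at half the most. Time passes only in rows, so rows that do not move let the fingers close. It gives the time, the measured TCP pose, the force, the opening and the grip force at its end, in the units of the state.
- state(): the state, without advancing time (a new reading comes with each control period).
- read_camera(name): name is "scene" or "top"; returns the picture (480x640x3 uint8, blue, green, red); there is no depth.
- camera_info(name): a dict with "K" (3x3 intrinsics, pixels), "cam_to_world" (4x4, takes a point from camera to world coordinates). Camera axes: x right, y down, z forward; pixel columns grow to the right and rows downward; lengths in mm; the calibration is good to about 2 mm. A picture is of the moment at which its call begins. camera_info takes no time and is no camera call.
- env.job_done(): hands the job in; it is judged then, once.
The state is a dict: "t": time; "joints": joint angles; "qvel": joint speeds; "tau": joint torques, N m; "eef_pos": TCP position; "tcp_rot": TCP orientation; "ft_force": force on the tool from outside, world axes, zero at the start; "moment": the same for the moment, N m; "opening": opening from 0.0 (shut) to 1.0 (fully open); "grip_force": force on a finger pad.
Only numpy, scipy, OpenCV 4.12 (cv2) and the standard library are available. Lean on these libraries where they do the work, as an engineer would, in place of code of your own. Each camera call takes 0.05 s, during which the arm holds its last target. There are 200 camera calls.

## Working session

There is one attempt and no reset: what is moved stays moved. The work goes in short steps, Python scripts to look and compute and a tool call to move; the robot and the scene stay as the last step left them, time stands still between calls to the robot, and variables do not carry over. Pictures are saved under pics/ and viewed, at most 10 in all, crops included, and the job is handed in when it is done.

Besides the shell and the picture viewer there is one more tool, called after "Emit:" by a JSON object that holds its "op" and its "data", one argument or row to a line. move_arm: Moves the arm, as the interface text tells. Its arguments: {"type":"object","properties":{"commands":{"type":"array"}},"required":["commands"]}

```bash
mkdir -p pics; ls; python3 - <<'E'
from cell import state, read_camera, camera_info, env
import cv2,numpy as np
np.set_printoptions(precision=4,suppress=True)
for n in("scene","top"):
    cv2.imwrite(f"pics/{n}0.png",read_camera(n)); i=camera_info(n); print(n,np.array(i["K"]),np.array(i["cam_to_world"]))
print(state())
E
```

```text
pics
scene [[454.5103   0.     315.428 ]
 [  0.     454.5103 231.8266]
 [  0.       0.       1.    ]] [[   0.9932   -0.1006    0.0588  453.078 ]
 [  -0.1166   -0.8671    0.4843 -529.1249]
 [   0.0023   -0.4878   -0.8729 1275.6065]
 [   0.        0.        0.        1.    ]]
top [[442.4916   0.     316.6834]
 [  0.     442.4916 234.8949]
 [  0.       0.       1.    ]] [[  -0.0053   -0.9815    0.1916  343.1501]
 [  -0.9999    0.0021   -0.017    87.2125]
 [   0.0163   -0.1917   -0.9813 1069.6527]
 [   0.        0.        0.        1.    ]]
{'t': 0.1, 'joints': array([ 1.1014,  0.4915,  1.5594,  0.    ,  1.0917, -0.1056]), 'qvel': array([-0.0003, -0.0016, -0.0001,  0.0009,  0.0005, -0.0012]), 'tau': array([  0.0023, -61.3624, -25.8608,   0.0693,   0.0472,  -0.0001]), 'eef_pos': array([222.2759, 583.9136, 214.1407]), 'tcp_rot': array([-3.1406, -0.0001,  2.7778]), 'ft_force': array([ 0.2278, -0.2006, -0.3923]), 'moment': array([ 0.0202, -0.0381,  0.0282]), 'grip_force': 0.0, 'opening': 1.0024772269252131}
```

View pics/scene0.png

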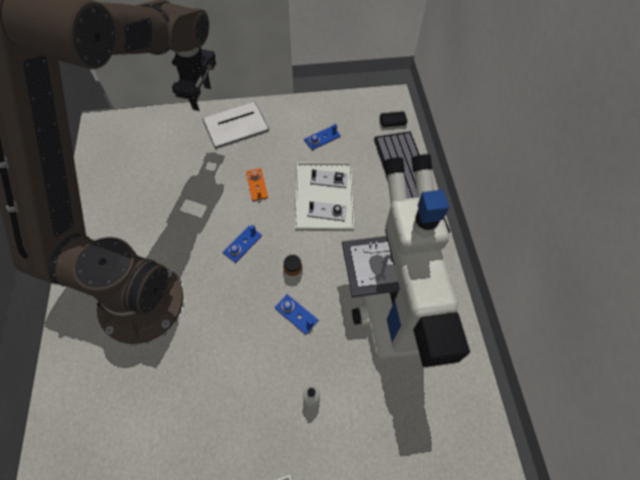

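View pics/top0.png

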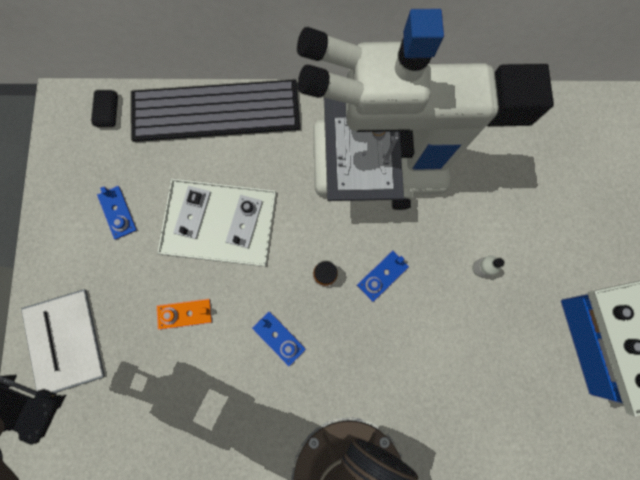

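Candidates (top view): silver carrier with square mount (194,198), fin (184,232); silver carrier with round mount (248,208), fin (238,240); blue ones (118,212), (383,276), (279,338) and an orange one (186,314) as decoys. My choice is the silver one at (248,208)/(238,240). I'll check it close up, together with the stage.

```bash
cat > h.py <<'E'
from cell import state, read_camera, camera_info, env
import cv2,numpy as np
np.set_printoptions(precision=2,suppress=True)
def ray(n,u,v):
    i=camera_info(n);K=np.array(i["K"]);T=np.array(i["cam_to_world"])
    d=T[:3,:3]@np.linalg.inv(K)@[u,v,1]; return T[:3,3],d
def onz(n,u,v,z):
    o,d=ray(n,u,v); return o+d*(z-o[2])/d[2]
def tri(a,b):
    (o1,d1),(o2,d2)=ray("scene",*a),ray("top",*b)
    s=np.linalg.lstsq(np.c_[d1,-d2],o2-o1,rcond=None)[0]
    p,q=o1+s[0]*d1,o2+s[1]*d2; return (p+q)/2,np.linalg.norm(p-q)
def proj(n,p):
    i=camera_info(n);K=np.array(i["K"]);T=np.linalg.inv(np.array(i["cam_to_world"]))
    c=K@(T[:3,:3]@np.array(p,float)+T[:3,3]); return c[:2]/c[2]
def crop(im,u0,v0,w,h,k):
    return cv2.resize(im[v0:v0+h,u0:u0+w],None,fx=k,fy=k,interpolation=cv2.INTER_CUBIC)
E
python3 - <<'E'
from h import *
t=cv2.imread("pics/top0.png");s=cv2.imread("pics/scene0.png")
a=np.hstack([crop(t,155,175,130,100,3),crop(t,310,95,130,110,3)[:300]])
b=np.hstack([crop(s,280,150,130,100,3),crop(s,335,225,130,100,3)])
cv2.imwrite("pics/c1.png",np.vstack([a,b]))
E
```

```text
(no output)
```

View pics/c1.png

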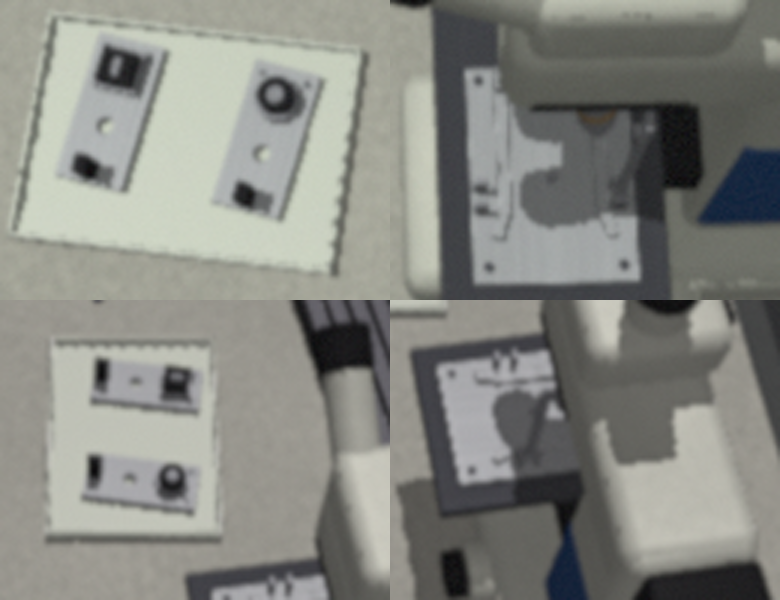

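The crop shows the round-mount carrier: hole at top px (242,226), fin top near (237,238). The square one is on its left. The holder plate has its fork cheeks at top px (340,158) and (340,165), and rails and a raised hook near (385-395,135-162).

```bash
python3 - <<'E'
from h import *
T=lambda x,y:(155+x/3,175+y/3); S=lambda x,y:(280+x/3,150+(y-300)/3)
U=lambda x,y:(310+(x-390)/3,95+y/3); V=lambda x,y:(335+(x-390)/3,225+(y-300)/3)
print("hole tri",tri(S(130,477),T(261,153)))
for z in(8,11,14): print(z,"hole",onz("top",*T(261,153),z),onz("scene",*S(130,477),z))
print("plate corners",*[onz("top",*T(*c),11) for c in((255,60),(323,80),(285,220),(212,205))])
print("fin tri",tri(S(95,460),T(245,185)),"mount tri",tri(S(172,475),T(278,96)))
print("tray corners",*[onz("top",*T(*c),12) for c in((50,14),(367,50),(335,273),(12,235))])
print("holder plate z169",*[onz("top",*U(*c),169) for c in((465,68),(475,283),(640,280))])
print("screws top",*[onz("top",*U(*c),169) for c in((479,80),(489,267),(624,265))])
print("screws scene",*[onz("scene",*V(*c),169) for c in((451,373),(473,470))])
print("screw tri",tri(V(451,373),U(479,80)),tri(V(473,470),U(489,267)))
print("cheeks",*[onz("top",*U(*c),186) for c in((482,189),(482,210))],*[onz("scene",*V(*c),186) for c in((497,352),(514,352))])
print("rail ends",*[onz("top",*U(*c),175) for c in((503,95),(507,210),(597,150),(603,215))])
E
python3 - <<'E'
from h import *
t=cv2.imread("pics/top0.png");s=cv2.imread("pics/scene0.png")
f=lambda im:cv2.LUT(im,np.clip((np.arange(256)/255)**.6*255,0,255).astype(np.uint8))
a=np.hstack([crop(f(t),328,108,80,100,5),crop(f(s),342,225,80,100,5)])
cv2.imwrite("pics/c2.png",a)
E
```

```text
hole tri (array([572.33, 250.51,  16.89]), np.float64(2.4475249032311925))
8 hole [573.04 251.54   8.  ] [574.36 256.5    8.  ]
11 hole [572.39 251.08  11.  ] [574.07 254.64  11.  ]
14 hole [571.74 250.62  14.  ] [573.79 252.79  14.  ]
plate corners [650.87 258.13  11.  ] [633.77 201.84  11.  ] [517.12 230.3   11.  ] [529.54 289.36  11.  ]
fin tri (array([537.15, 256.41,  50.12]), np.float64(2.5884754077960976)) mount tri (array([615.07, 235.23,  36.89]), np.float64(3.2471266914831474))
tray corners [690.17 428.25  12.  ] [659.1 165.9  12. ] [473.93 189.28  12.  ] [505.38 447.95  12.  ]
holder plate z169 [780.39  30.13 169.  ] [617.27  25.23 169.  ] [619.43 -91.74 169.  ]
screws top [771.02  20.04 169.  ] [629.04  15.13 169.  ] [630.5  -80.78 169.  ]
screws scene [629.54  17.84 169.  ] [633.53 -78.58 169.  ]
screw tri (array([663.89,   2.91, 273.43]), np.float64(116.67407750064328)) (array([673.44,  -2.11,  -7.45]), np.float64(23.14862894995287))
cheeks [680.79  20.46 186.  ] [665.27  20.7  186.  ] [671.54  25.68 186.  ] [686.81  23.9  186.  ]
rail ends [756.6    3.32 175.  ] [669.29   2.12 175.  ] [714.55 -63.37 175.  ] [665.6  -66.05 175.  ]
```

View pics/c2.png

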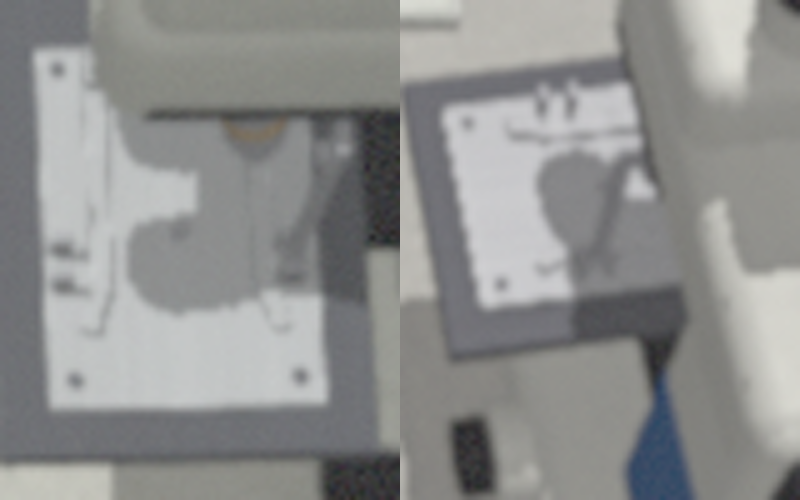

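Top crop: the pin is at px ~(364,153.6), near screws at (343,184) and (388,183), far screw (339,122), cheeks (341,158) and (341,165), and the bar runs from ~(386,162) to a tab at ~(395,136). Next I'll refine the carrier and get the holder frame and hook angle.

```bash
python3 - <<'E'
from h import *
from scipy.ndimage import label
t=cv2.imread("pics/top0.png");s=cv2.imread("pics/scene0.png")
print("px tray/plate top",t[250,215],t[215,238],t[232,236],"scene",s[195,310],s[209,318])
for n,im,(u0,v0,w,h),holepx in(("top",t,(222,190,45,62),(242,226)),("scene",s,(304,196,46,30),(323.3,209))):
    c=im[v0:v0+h,u0:u0+w].astype(int)
    # plate is bluish (b>=r), tray is greenish cream (g>b)
    m=((c[...,0]-c[...,1]>2)&(c.min(2)>90)).astype(np.uint8)
    cs=max(cv2.findContours(m,cv2.RETR_EXTERNAL,cv2.CHAIN_APPROX_NONE)[0],key=cv2.contourArea)
    (x,y),sz,a=cv2.minAreaRect(cs); box=cv2.boxPoints(((x,y),sz,a))+[u0,v0]
    W=np.array([onz(n,*p,11) for p in box]); print(n,box.ravel(),"world",W[:,:2].ravel(),"centre",W.mean(0),"edges",np.linalg.norm(np.diff(W,axis=0),axis=1),np.degrees(np.arctan2(*(W[1]-W[0])[1::-1])))
    d=(c.max(2)<60).astype(np.uint8);k,nn=label(d)
    for i in range(1,nn+1):
        v,u=np.where(k==i)
        if len(u)>8: print(n,"dark",len(u),u.mean()+u0,v.mean()+v0)
pt=onz("top",364,153.6,174);print("pin top",pt)
a=np.radians(1.8);ex=np.array([np.cos(a),np.sin(a),0]);ey=np.array([-ex[1],ex[0],0])
cat=np.array([676,22.7,0]);print("pin from catch",cat+16*ex-52*ey)
P=np.array([694,-28.5,169]);H=P-16*ex-46*ey+[0,0,12.5]
print("proj pin",proj("top",P+[0,0,5]),proj("scene",P+[0,0,5]),"hinge",H,proj("top",H),proj("scene",H))
for uv in((395,136),(393,143)):
    o,d=ray("top",*uv);k=((H-o)@ex)/(d@ex);q=o+k*d-H;print("tab",q+H,"len",np.linalg.norm(q),"ang",np.arctan2(q[2],q@ey))
q=onz("top",395,136,280);print(q)
def blue(im):
    h=cv2.cvtColor(im,cv2.COLOR_BGR2HSV);m=cv2.inRange(h,(100,110,40),(130,255,255));return m
for n,im,(u0,v0,w,h) in(("top",t,(405,135,65,45)),("scene",s,(375,280,40,60))):
    v,u=np.where(blue(im)[v0:v0+h,u0:u0+w]);i=[u.argmin(),u.argmax(),v.argmin(),v.argmax()];print(n,"blue",[(u[j]+u0,v[j]+v0) for j in i])
E
```

```text
px tray/plate top [197 212 206] [175 176 173] [179 178 176] scene [183 194 192] [171 168 168]
top [247. 213. 251. 213. 251. 215. 247. 215.] world [605.02 239.72 605.01 229.92 599.96 229.8  599.98 239.59] centre [602.49 234.76  11.  ] edges [9.8  5.05 9.79] -90.07596923378455
top dark 41 249.0 208.02439024390245
top dark 32 236.4375 239.84375
scene [308.88 214.98 310.54 201.69 345.12 206.02 343.46 219.31] world [524.46 237.28 535.57 287.81 646.79 257.88 633.9  208.11] centre [585.18 247.77  11.  ] edges [ 51.73 115.18  51.41] 77.60663110618589
scene dark 19 311.0 205.68421052631578
scene dark 26 336.88461538461536 211.23076923076923
pin top [695.36 -30.67 174.  ]
pin from catch [693.63 -28.77   0.  ]
proj pin [363.01 154.2 ] [381.99 261.33] hinge [679.45 -74.98 181.5 ] [385.47 159.4 ] [380.22 276.64]
tab [679.37 -72.21 302.48] len 121.01367884933609 ang 1.5479105774820732
tab [679.44 -74.63 269.51] len 88.0108990484671 ang 1.5668510635305417
[689.22 -76.88 280.  ]
top blue [(np.int64(414), np.int64(166)), (np.int64(459), np.int64(146)), (np.int64(429), np.int64(145)), (np.int64(415), np.int64(168))]
scene blue [(np.int64(388), np.int64(317)), (np.int64(399), np.int64(322)), (np.int64(394), np.int64(301)), (np.int64(392), np.int64(339))]
```

Emit:
{"op": "move_arm", "data": {
  "commands": [
    [[2.4, -2.4, 0], [0, 0, 6.3], 0.5],
    [[2.8, -2.8, -0.3], [-1.9, -7.36, 0], 0.5],
    [[2.8, -2.8, -0.3], [-1.9, -7.36, 0], 0.5],
    [[2.8, -2.8, -0.3], [-1.9, -7.36, 0], 0.5],
    [[2.8, -2.8, -0.3], [-1.9, -7.36, 0], 0.5],
    [[2.8, -2.8, -0.3], [-1.9, -7.36, 0], 0.5],
    [[2.8, -2.8, -0.3], [0, 0, 0], 0.5],
    [[2.8, -2.8, -0.3], [0, 0, 0], 0.5],
    [[2.8, -2.8, -0.3], [0, 0, 0], 0.5],
    [[2.8, -2.8, -0.3], [0, 0, 0], 0.5]
  ]
}}

```text
t: 1.1
eef_pos: [497.9, 308.2, 187.5]
tcp_rot: [3.141, 0.657, 2.888]
ft_force: [0.8, 0.9, -0.3]
opening: 0.501
grip_force: 0.0
```

```bash
cat >> h.py <<'E'
from scipy.spatial.transform import Rotation as Ro
def tool():
    s=state();R=Ro.from_euler("xyz",s["tcp_rot"]).as_matrix()
    z=R[:,2];y=R[:,1]
    print("t",s["t"],"tcp",s["eef_pos"],"grasp",s["eef_pos"]-19*z,"z",z,"lean",np.degrees(np.arccos(-z[2])),"azim",np.degrees(np.arctan2(z[1],z[0])),"y",y,"yang",np.degrees(np.arctan2(y[1],y[0])),"F",s["ft_force"],"grip",s["grip_force"],s["opening"])
    return s,R
def turn(R,yaw,lean):
    "rotvec deg to reach carrier yaw and lean (deg), keeping sign of tool y nearest"
    a,l=np.radians(yaw),np.radians(lean)
    z=np.array([np.sin(l)*np.cos(a),np.sin(l)*np.sin(a),-np.cos(l)]);y=np.array([-np.sin(a),np.cos(a),0]);
    if y@R[:,1]<0:y=-y
    G=np.c_[np.cross(y,z),y,z];return np.degrees(Ro.from_matrix(G@R.T).as_rotvec()),G
E
python3 - <<'E'
from h import *
s,R=tool();v,G=turn(R,-14.5,38);print("turn",v,"joints",s["joints"])
print("to TCP",(np.array([535,260.5,35])+19*G[:,2])-s["eef_pos"])
print(tri((394,301),(429,145)),tri((388,317),(414,167)),tri((399,322),(459,146)))
E
```

```text
t 1.1 tcp [497.91 308.17 187.46] grasp [486.68 311.09 202.5 ] z [ 0.59 -0.15 -0.79] lean 37.64066932349625 azim -14.526680342900674 y [0.25 0.97 0.  ] yang 75.45931971055882 F [ 0.77  0.9  -0.27] grip 0.0 0.5014442843322983
turn [-0.1  -0.35  0.04] joints [ 0.67  0.41  1.99 -1.07  0.59  0.23]
to TCP [  48.42  -50.6  -167.43]
(array([ 694.28, -158.46,  220.62]), np.float64(2.8290020196784433)) (array([ 695.88, -157.17,   91.84]), np.float64(2.1080144605273037)) (array([ 690.74, -215.98,  230.6 ]), np.float64(2.28886343014105))
```

Emit:
{"op": "move_arm", "data": {
  "commands": [
    [[1.6, -1.7, -2.5], [0, 0, 0], 0.5],
    [[1.6, -1.7, -3], [0, 0, 0], 0.5],
    [[1.6, -1.7, -3], [0, 0, 0], 0.5],
    [[0, 0, -3], [0, 0, 0], 0.5],
    [[0, 0, -2], [0, 0, 0], 0.5],
    [[0, 0, -1.5], [0, 0, 0], 0.5],
    [[0, 0, -1], [0, 0, 0], 0.5],
    [[0, 0, -0.7], [0, 0, 0], 0.5],
    [[0, 0, 0], [0, 0, 0], 0.5]
  ]
}}

```text
t: 2.0
eef_pos: [564.1, 285.4, 72.7]
tcp_rot: [-3.104, 0.552, 2.885]
ft_force: [0.2, -0.3, 0.1]
opening: 0.5
grip_force: 0.0
```

```bash
python3 - <<'E'
from h import *
tool()
a=crop(read_camera("top"),205,180,80,100,5);b=crop(read_camera("scene"),280,165,80,100,5)
cv2.imwrite("pics/g1.png",np.hstack([a,b]))
E
```

```text
t 2.0 tcp [564.13 285.36  72.67] grasp [554.69 288.58  88.83] z [ 0.5  -0.17 -0.85] lean 31.686559505949624 azim -18.815369982390823 y [ 0.27  0.96 -0.03] yang 74.1830338536601 F [ 0.24 -0.32  0.12] grip 0.0 0.4995613284050586
```

View pics/g1.png

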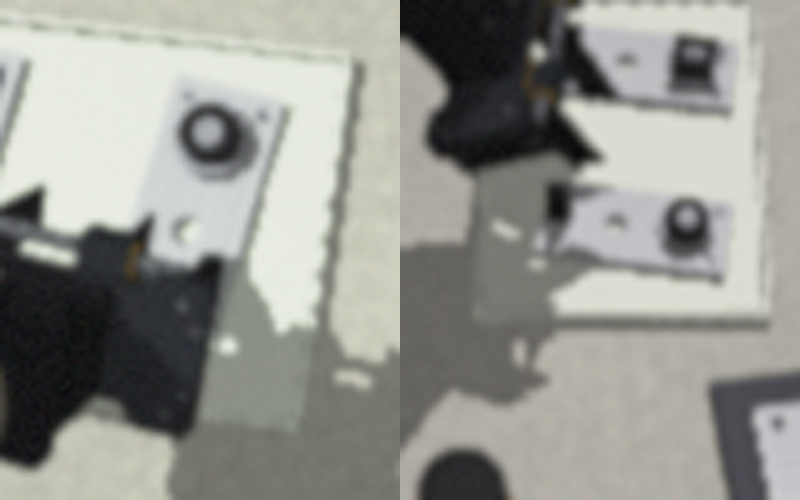

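The picture shows the grip short of the fin: the tool stopped at (564,285,73) because of a wrist limit (joint 4 at its lower end). I'll fit the arm's kinematics from the readings and check which leans are reachable.

```bash
cat > kin.py <<'E'
from h import *
from scipy.optimize import least_squares
LIM=np.array([[-3.1,3.1],[-.84,2.19],[.05,2.79],[-1.13,4.28],[.06,2.93],[-2.69,2.69]])
def fk(q,p):
    a1,d1,L2,a3,L3,L6=p
    r1=Ro.from_euler("ZY",[q[0],q[1]]);r2=r1*Ro.from_euler("Y",q[2])
    r=r2*Ro.from_euler("ZYZ",q[3:])
    pos=Ro.from_euler("Z",q[0]).apply([a1,0,d1])+r1.apply([0,0,L2])+r2.apply([a3,0,L3])+r.apply([0,0,L6])
    return pos,r
S=[([1.101,.491,1.559,0,1.092,-.106],[222.377,584.119,214.661]),([.67,.41,1.99,-1.07,.59,.23],[497.91,308.17,187.46])]
E
cat > /tmp/a.py <<'E'
from kin import *
import json
s=state();print("joints",s["joints"])
q,r=fk(s["joints"],[0,400,400,0,400,200]);print("rot model",r.as_matrix(),"meas",Ro.from_euler("xyz",s["tcp_rot"]).as_matrix())
S.append((list(s["joints"]),list(s["eef_pos"])))
f=least_squares(lambda p:np.r_[np.concatenate([fk(a,p)[0]-b for a,b in S]),.001*(p-[0,350,450,0,450,250])],[0,350,450,0,450,250]);print(f.x,f.fun[:9])
E
python3 /tmp/a.py
```

```text
joints [ 0.54  0.63  1.92 -1.13  0.46  0.24]
rot model [[-0.27 -0.82  0.5 ]
 [-0.96  0.22 -0.17]
 [ 0.03 -0.52 -0.85]] meas [[-0.82  0.27  0.5 ]
 [ 0.22  0.96 -0.17]
 [-0.52 -0.03 -0.85]]
[105.93  19.3  508.51 -22.38 300.58 130.43] [ 59.52 -28.89   3.91  -7.15  -0.58 -11.78   8.9   -5.62   7.87]
```

```bash
python3 - <<'E'
s=open('kin.py').read()
s=s.replace("a1,d1,L2,a3,L3,L6=p","a1,d1,L2,a3,L3,L6,b=p").replace("[a3,0,L3]","[a3,b,L3]")
open('kin.py','w').write(s)
a=open('/tmp/a.py').read().replace("400,200])","400,200,66])").replace("450,250]","450,250,66]")
open('/tmp/a.py','w').write(a)
E
python3 /tmp/a.py
```

```text
joints [ 0.54  0.63  1.92 -1.13  0.46  0.24]
rot model [[-0.27 -0.82  0.5 ]
 [-0.96  0.22 -0.17]
 [ 0.03 -0.52 -0.85]] meas [[-0.82  0.27  0.5 ]
 [ 0.22  0.96 -0.17]
 [-0.52 -0.03 -0.85]]
[  3.96 208.36 574.8   40.61 411.82 274.45  66.46] [-0.24  0.2   0.24 -0.38 -0.1  -0.72  0.49 -0.26  0.48]
```

```bash
cat >> kin.py <<'E'
P=[3.96,208.36,574.8,40.61,411.82,274.45,66.46]
def frame(yaw,lean):
    a,l=np.radians(yaw),np.radians(lean);z=np.array([np.sin(l)*np.cos(a),np.sin(l)*np.sin(a),-np.cos(l)]);y=np.array([-np.sin(a),np.cos(a),0])
    return np.c_[np.cross(y,z),y,z]
def ik(pos,G,q0):
    best=None
    for k in(0,1):
        T=Ro.from_matrix(G)*Ro.from_euler("Z",[-90,90][k],degrees=True)
        for g in(q0,[.2,.6,1.7,0,.8,0],[.2,.6,1.7,1.5,.8,-1.5]):
            f=least_squares(lambda q:np.r_[(fk(q,P)[0]-pos)/100,(T.inv()*fk(q,P)[1]).as_rotvec()],np.clip(g,LIM[:,0]+.01,LIM[:,1]-.01),bounds=LIM.T)
            if best is None or f.cost<best[0]-1e-6:best=(f.cost,f.x,k)
    return best
E
python3 - <<'E'
from kin import *
q0=state()["joints"]
def t(name,g,yaw,lean):
    G=frame(yaw,lean);b=ik(np.array(g)+19*G[:,2],G,q0);print(name,lean,"err %.1e"%(2*b[0])**.5,b[1],b[2])
for l in(0,15,22,26,30,34,38): t("tray",[535,260.5,35],-14.5,l)
for l in(15,22,30,38): t("trayhi",[535,260.5,135],-14.5,l)
for l in(22,30,38): t("stage",[640,-31,207],1.8,l)
for l in(30,38): t("table",[560,60,33],0,l)
for l in(30,38): t("table2",[560,60,33],20,l)
for l in(30,38): t("hook",[668,-60,270],1.8,l)
E
```

```text
tray 0 err 8.1e-16 [ 0.34  0.71  1.79  0.    0.64 -0.98] 0
tray 15 err 3.4e-15 [ 0.41  0.68  1.92 -0.46  0.37 -0.49] 0
tray 22 err 5.0e-10 [ 0.44  0.68  1.98 -0.93  0.3   0.  ] 0
tray 26 err 2.5e-02 [ 0.46  0.68  1.99 -1.13  0.32  0.21] 0
tray 30 err 8.7e-02 [ 0.47  0.69  1.98 -1.13  0.35  0.22] 0
tray 34 err 5.6e-02 [ 0.49  0.71  2.1   4.28  0.41 -2.04] 1
tray 38 err 2.4e-02 [ 0.52  0.73  2.1   4.28  0.48 -2.01] 1
trayhi 15 err 3.6e-15 [ 0.41  0.52  1.86 -0.3   0.57 -0.67] 0
trayhi 22 err 4.9e-10 [ 0.44  0.51  1.92 -0.56  0.47 -0.4 ] 0
trayhi 30 err 4.1e-13 [ 0.49  0.51  1.99 -0.98  0.42  0.04] 0
trayhi 38 err 8.8e-02 [ 0.51  0.52  1.99 -1.13  0.46  0.2 ] 0
stage 22 err 1.6e-11 [-0.18  0.43  1.81  0.16  0.53 -1.91] 0
stage 30 err 3.5e-15 [-0.2   0.41  1.9   0.35  0.34 -2.1 ] 0
stage 38 err 4.4e-11 [-0.21  0.4   1.99  0.98  0.18  0.41] 1
table 30 err 3.5e-15 [-0.01  0.66  2.2   3.11  0.25 -1.55] 1
table 38 err 1.4e-10 [-0.02  0.7   2.28  3.12  0.5  -1.57] 1
table2 30 err 5.4e-13 [-0.11  0.66  2.19  2.26  0.29 -1.12] 1
table2 38 err 4.2e-14 [-0.15  0.7   2.26  2.51  0.52 -1.4 ] 1
hook 30 err 1.6e-10 [-0.24  0.37  1.76  0.27  0.52 -2.05] 0
hook 38 err 2.5e-14 [-0.26  0.35  1.85  0.55  0.34 -2.32] 0
```

```bash
python3 - <<'E'
from h import *
s,R=tool();v,G=turn(R,-14.5,20);print("turn",v)
print("to TCP",(np.array([535,260.5,35])+19*G[:,2])-s["eef_pos"])
E
```

```text
t 2.1 tcp [564.22 285.19  73.3 ] grasp [554.76 288.41  89.46] z [ 0.5  -0.17 -0.85] lean 31.722417017806904 azim -18.780517120852988 y [ 0.27  0.96 -0.03] yang 74.17076501913849 F [ 0.94 -0.34  0.14] grip 0.0 0.4997850784879706
turn [ 4.81 10.79  1.14]
to TCP [-22.93 -26.32 -56.16]
```

Emit:
{"op": "move_arm", "data": {
  "commands": [
    [[-0.6, -0.6, 0.3], [1.6, 3.6, 0.4], 0.5],
    [[-0.6, -0.7, 0], [1.6, 3.6, 0.4], 0.5],
    [[-0.6, -0.7, 0], [1.6, 3.6, 0.3], 0.5],
    [[-0.5, -0.6, -0.3], [0, 0, 0], 0.5],
    [[0, 0, -1], [0, 0, 0], 0.5],
    [[0, 0, 0], [0, 0, 0], 0.5]
  ]
}}

```text
t: 2.7
eef_pos: [540.7, 258.4, 62.2]
tcp_rot: [-3.14, 0.35, 2.887]
ft_force: [-0.6, -0.5, -0.1]
opening: 0.501
grip_force: 0.0
```

```bash
python3 - <<'E'
from h import *
s,R=tool();v,G=turn(R,-14.5,20);print("turn",v)
print("to TCP",(np.array([535,260.5,35])+19*G[:,2])-s["eef_pos"])
a=crop(read_camera("top"),205,180,80,100,5);b=crop(read_camera("scene"),280,165,80,100,5)
cv2.imwrite("pics/g2.png",np.hstack([a,b]))
E
```

```text
t 2.7 tcp [540.66 258.41  62.19] grasp [534.38 260.08  80.04] z [ 0.33 -0.09 -0.94] lean 20.02623595317365 azim -14.900619461668244 y [ 0.25  0.97 -0.  ] yang 75.39814557683444 F [-0.58 -0.48 -0.14] grip 0.0 0.500644646892105
turn [ 0.11 -0.    0.1 ]
to TCP [  0.63   0.46 -45.05]
```

View pics/g2.png

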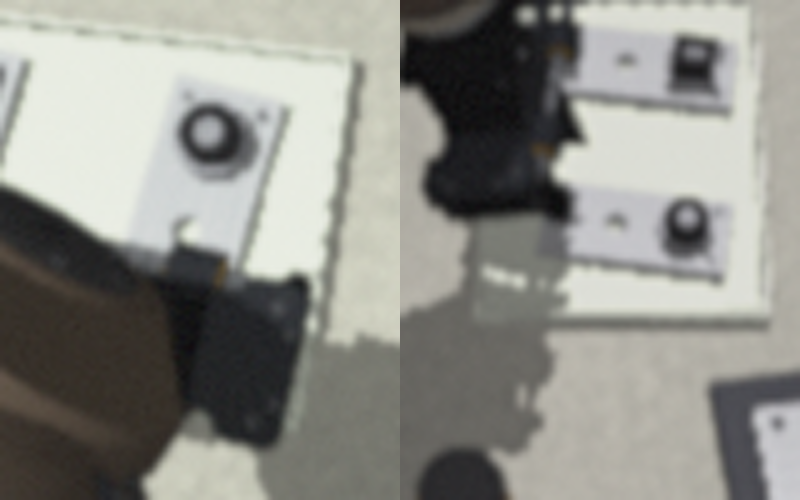

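The gripper now straddles the fin: in the scene view the fingers lie either side of it at crop (560,205), and the hole is just ahead. I'll descend and close.

Emit:
{"op": "move_arm", "data": {
  "commands": [
    [[0.1, 0, -1.3], [0, 0, 0], 0.5],
    [[0, 0, -1.2], [0, 0, 0], 0.5],
    [[0, 0, -1], [0, 0, 0], 0.5],
    [[0, 0, -0.7], [0, 0, 0], 0.5],
    [[0, 0, -0.3], [0, 0, 0], 0.5],
    [[0, 0, 0], [0, 0, 0], 0.5],
    [[0, 0, 0], [0, 0, 0], 0.2],
    [[0, 0, 0], [0, 0, 0], 0],
    [[0, 0, 0], [0, 0, 0], 0],
    [[0, 0, 0], [0, 0, 0], 0]
  ]
}}

```text
t: 3.8
eef_pos: [542.4, 259.0, 18.1]
tcp_rot: [-3.141, 0.349, 2.888]
ft_force: [-0.5, -0.3, 0.8]
opening: 0.22
grip_force: 0.0
```

Emit:
{"op": "move_arm", "data": {
  "commands": [
    [[0, 0, 0], [0, 0, 0], 0],
    [[0, 0, 0], [0, 0, 0], 0],
    [[0, 0, 0.3], [0, 0, 0], 0],
    [[0, 0, 0.7], [0, 0, 0], 0],
    [[0, 0, 1.5], [0, 0, 0], 0],
    [[0, 0, 3], [0, 0, 0], 0],
    [[0, 0, 3.5], [0, 0, 0], 0],
    [[0, 0, 3], [0, 0, 0], 0],
    [[0, 0, 0], [0, 0, 0], 0]
  ]
}}

```text
t: 4.7
eef_pos: [543.4, 259.6, 141.6]
tcp_rot: [3.138, 0.352, 2.886]
ft_force: [0.0, 0.1, -2.6]
opening: 0.127
grip_force: 30.0
```

```bash
python3 - <<'E'
from h import *
s,R=tool()
a=crop(read_camera("top"),195,160,100,100,4);b=crop(read_camera("scene"),280,140,100,100,4)
cv2.imwrite("pics/g3.png",np.hstack([a,b]))
E
```

```text
t 4.7 tcp [543.35 259.55 141.56] grasp [536.99 261.15 159.39] z [ 0.33 -0.08 -0.94] lean 20.19636973024591 azim -14.062036375992056 y [0.25 0.97 0.  ] yang 75.44091686372748 F [ 0.01  0.12 -2.61] grip 29.99917834997177 0.12679260867276798
```

View pics/g3.png

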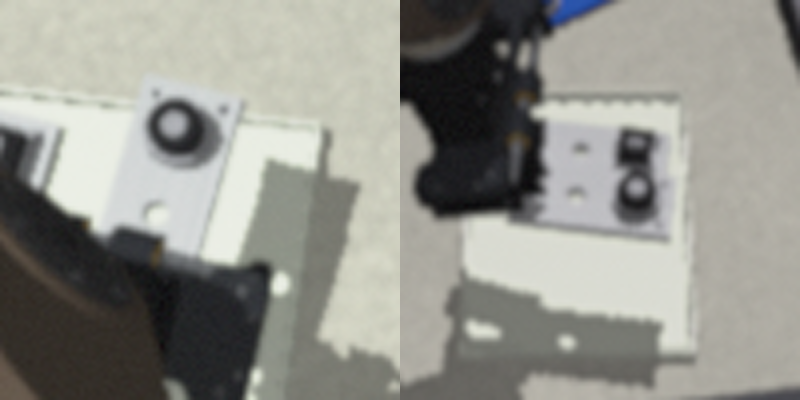

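```bash
python3 - <<'E'
from h import *
h=((324.25,188.25),(233.75,213));print("hole",tri(*h))
for z in(131,135,139): print(z,onz("scene",*h[0],z),onz("top",*h[1],z))
m=((280+(637-400)/4,140+185/4),(195+176/4,160+124/4));print("mount top",tri(*m))
for z in(155,159): print(z,onz("scene",*m[0],z),onz("top",*m[1],z))
E
```

```text
hole (array([574.09, 250.27, 136.33]), np.float64(0.06130628371082041))
131 [574.69 253.92 131.  ] [575.38 251.19 131.  ]
135 [574.26 251.19 135.  ] [574.39 250.49 135.  ]
139 [573.84 248.45 139.  ] [573.4  249.79 139.  ]
mount top (array([616.87, 236.66, 159.06]), np.float64(0.3694512327431091))
155 [617.64 239.53 155.  ] [617.9  237.26 155.  ]
159 [617.05 236.79 159.  ] [616.7  236.61 159.  ]
```

Grip is good: opening 12 mm, 2.6 N load, and the triangulated hole (574,250) is within ~1 mm of the tool's prediction. Next I'll work out the transit.

```bash
python3 - <<'E'
from kin import *
s,R=tool();v,G=turn(R,1.8,15.2);print("turn",v,"tcp shift",np.array([540,-33,235])+19*G[:,2]-s["eef_pos"])
q=s["joints"]
for g in([540,110,215],[540,-33,235],[600,-33,220],[642,-32,208.5]):
    F=frame(1.8,15.2) if g[1]<100 else frame(-6,18); b=ik(np.array(g)+19*F[:,2],F,q);print(g,b[0]<1e-6,b[1],b[2]);q=b[1]
E
```

```text
t 4.8 tcp [541.9  258.78 137.64] grasp [535.62 260.43 155.49] z [ 0.33 -0.09 -0.94] lean 19.957142524967285 azim -14.659058853315164 y [ 0.25  0.97 -0.  ] yang 75.42462519217786 F [-1.06  0.01 -3.59] grip 29.99951809644699 0.12528055661085102
turn [ 0.56  4.74 16.36] tcp shift [   3.08 -291.63   79.03]
[540, 110, 215] True [ 0.11  0.32  1.95 -0.12  0.57 -1.26] 0
[540, -33, 235] True [-0.21  0.28  1.93  0.1   0.67 -1.89] 0
[600, -33, 220] True [-0.19  0.39  1.81  0.09  0.69 -1.86] 0
[642, -32, 208.5] True [-0.17  0.46  1.72  0.08  0.7  -1.83] 0
```

Emit:
{"op": "move_arm", "data": {
  "commands": [
    [[0, -1.5, 1.5], [0.06, 0.47, 1.64], 0],
    [[0, -2.6, 1.5], [0.06, 0.47, 1.64], 0],
    [[0, -3.2, 1], [0.06, 0.47, 1.64], 0],
    [[0, -3.4, 1], [0.06, 0.47, 1.64], 0],
    [[0, -3.6, 1], [0.06, 0.47, 1.64], 0],
    [[0, -3.6, 1], [0.06, 0.47, 1.64], 0],
    [[0, -3.6, 1], [0.06, 0.47, 1.64], 0],
    [[0, -3.4, 0], [0.06, 0.47, 1.64], 0],
    [[0, -2.8, 0], [0.06, 0.47, 1.64], 0],
    [[0, -1.4, 0], [0.06, 0.47, 1.64], 0]
  ]
}}

```text
t: 5.8
eef_pos: [541.4, -34.2, 215.8]
tcp_rot: [3.14, 0.262, -3.111]
ft_force: [0.1, -0.8, -3.2]
opening: 0.124
grip_force: 30.0
```

```bash
python3 - <<'E'
from kin import *
s,R=tool();v,G=turn(R,1.8,15.2);print("turn",v,"tcp shift",np.array([600,-32.5,222])+19*G[:,2]-s["eef_pos"])
E
```

```text
t 5.8 tcp [541.38 -34.18 215.8 ] grasp [536.46 -34.35 234.15] z [ 0.26  0.01 -0.97] lean 15.013435665613818 azim 2.043234773379392 y [-0.03  1.    0.  ] yang 91.78994807623612 F [ 0.12 -0.79 -3.21] grip 30.001648664474487 0.12387521560840208
turn [-0.06 -0.19  0.01] tcp shift [ 63.6    1.84 -12.14]
```

Emit:
{"op": "move_arm", "data": {
  "commands": [
    [[1, 0.1, -0.2], [0, 0, 0], 0],
    [[1.5, 0.1, -0.3], [0, 0, 0], 0],
    [[1.5, 0, -0.3], [0, 0, 0], 0],
    [[1.5, 0, -0.2], [0, 0, 0], 0],
    [[0.9, 0, -0.2], [0, 0, 0], 0],
    [[0, 0, 0], [0, 0, 0], 0],
    [[0, 0, 0], [0, 0, 0], 0]
  ]
}}

```text
t: 6.5
eef_pos: [606.0, -29.4, 205.1]
tcp_rot: [3.14, 0.265, -3.109]
ft_force: [-0.1, -0.2, -2.7]
opening: 0.121
grip_force: 30.0
```

```bash
python3 - <<'E'
from h import *
s,R=tool()
f=lambda im:cv2.LUT(im,np.clip((np.arange(256)/255)**.6*255,0,255).astype(np.uint8))
a=crop(f(read_camera("top")),328,108,80,100,5);b=crop(f(read_camera("scene")),342,225,80,100,5)
cv2.imwrite("pics/s1.png",np.hstack([a,b])); tool()
E
```

```text
t 6.5 tcp [606.   -29.37 205.12] grasp [601.03 -29.56 223.46] z [ 0.26  0.01 -0.97] lean 15.165810557205285 azim 2.1244755688478247 y [-0.03  1.    0.  ] yang 91.88456398175228 F [-0.15 -0.2  -2.69] grip 29.999442100524902 0.12081717649923986
t 6.6 tcp [605.88 -29.7  205.78] grasp [600.89 -29.88 224.11] z [ 0.26  0.01 -0.96] lean 15.222044127624399 azim 2.0596802259469955 y [-0.03  1.    0.  ] yang 91.86116852459521 F [-0.63  0.01 -2.32] grip 29.99954402446747 0.12430560598053957
```

View pics/s1.png

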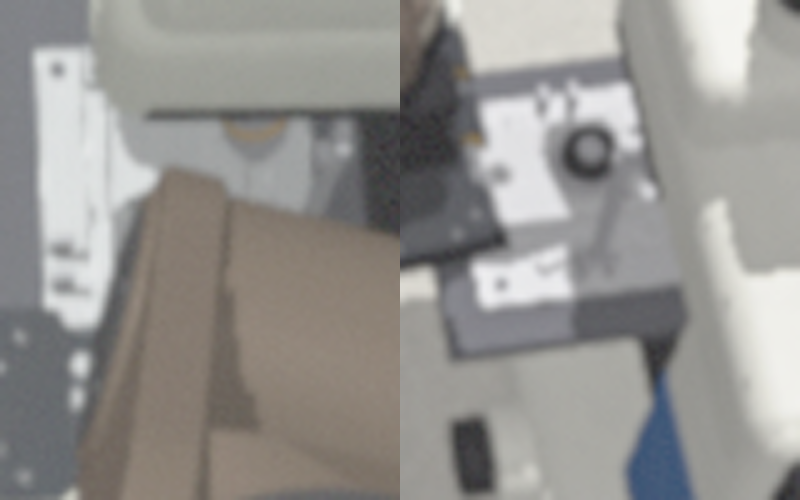

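```bash
python3 - <<'E'
from h import *
print("mount scene",onz("scene",342+(587-400)/5,225+155/5,214.8),"pred 685.3 -27.2")
print("hole scene",onz("scene",342+(500-400)/5,225+175/5,224-30+8-39*.0845),"pred 639.7 -28.7")
E
```

```text
mount scene [681.26 -31.2  214.8 ] pred 685.3 -27.2
hole scene [637.19 -29.88 198.7 ] pred 639.7 -28.7
```

Emit:
{"op": "move_arm", "data": {
  "commands": [
    [[0.3, -0.3, -0.3], [0, 0, 0], 0],
    [[0.8, 0, -0.3], [0, 0, 0], 0],
    [[1, 0.05, -0.1], [0, 0, 0], 0],
    [[1, 0.05, 0], [0, 0, 0], 0],
    [[0.7, 0.05, 0], [0, 0, 0], 0],
    [[0.3, 0, 0], [0, 0, 0], 0],
    [[0, 0, 0], [0, 0, 0], 0],
    [[0, 0, 0], [0, 0, 0], 0]
  ]
}}

```text
t: 7.4
eef_pos: [647.1, -31.4, 198.8]
tcp_rot: [3.141, 0.266, -3.109]
ft_force: [-0.3, -0.3, -3.2]
opening: 0.121
grip_force: 30.0
```

```bash
python3 - <<'E'
from h import *
s,R=tool()
E
```

```text
t 7.4 tcp [647.12 -31.43 198.78] grasp [642.13 -31.6  217.12] z [ 0.26  0.01 -0.96] lean 15.228177320158784 azim 2.0585150534957326 y [-0.03  1.    0.  ] yang 91.85584357477234 F [-0.26 -0.35 -3.21] grip 29.999350011348724 0.12134980993640626
```

Emit:
{"op": "move_arm", "data": {
  "commands": [
    [[0, 0, -0.3], [0, 0, 0], 0],
    [[0, 0, -0.3], [0, 0, 0], 0],
    [[0, 0, 0], [0, 0, 0], 0],
    [[0, 0, 0], [0, 0, 0], 0]
  ]
}}

```text
t: 7.8
eef_pos: [647.2, -31.5, 192.8]
tcp_rot: [3.141, 0.266, -3.11]
ft_force: [-0.3, -0.0, -3.2]
opening: 0.13
grip_force: 30.0
```

Emit:
{"op": "move_arm", "data": {
  "commands": [
    [[0, 0, -0.1], [0, 0, 0], 0],
    [[0, 0, 0], [0, 0, 0], 0],
    [[0, 0, 0], [0, 0, 0], 0]
  ]
}}

```text
t: 8.1
eef_pos: [647.3, -31.5, 192.2]
tcp_rot: [3.141, 0.267, -3.109]
ft_force: [-2.7, 0.2, 1.4]
opening: 0.125
grip_force: 30.0
```

Emit:
{"op": "move_arm", "data": {
  "commands": [
    [[0, 0, -0.1], [0, 0, 0], 0],
    [[0, 0, 0], [0, 0, 0], 0],
    [[0, 0, 0], [0, 0, 0], 0]
  ]
}}

```text
t: 8.4
eef_pos: [647.4, -31.5, 191.8]
tcp_rot: [3.141, 0.267, -3.109]
ft_force: [-5.7, -0.3, 6.9]
opening: 0.127
grip_force: 30.0
```

Emit:
{"op": "move_arm", "data": {
  "commands": [
    [[0, 0, 0.1], [0, 0, 0], 0],
    [[0, 0, 0], [0, 0, 0], 0.2],
    [[0, 0, 0], [0, 0, 0], 0.35],
    [[0, 0, 0], [0, 0, 0], 0.35],
    [[0, 0, 0], [0, 0, 0], 0.35]
  ]
}}

```text
t: 8.9
eef_pos: [647.4, -31.5, 191.8]
tcp_rot: [3.141, 0.266, -3.11]
ft_force: [0.1, 0.7, 0.9]
opening: 0.336
grip_force: 0.0
```

```bash
python3 - <<'E'
from kin import *
s,R=tool()
im=read_camera("scene");cv2.imwrite("pics/s2raw.png",im)
d=(im[235:275,345:400].max(2)<60);v,u=np.where(d);print("dark",len(u))
from scipy.ndimage import label
k,n=label(d)
for i in range(1,n+1):
    v,u=np.where(k==i)
    if len(u)>6:print(len(u),u.mean()+345,v.mean()+235)
E
```

```text
t 8.9 tcp [647.42 -31.5  191.75] grasp [642.42 -31.68 210.08] z [ 0.26  0.01 -0.96] lean 15.249791995700628 azim 2.0394850217615446 y [-0.03  1.    0.  ] yang 91.85154387103965 F [0.13 0.68 0.87] grip 0.0 0.33580972072511467
dark 1061
1061 359.0499528746466 254.81903864278982
```

Emit:
{"op": "move_arm", "data": {
  "commands": [
    [[-0.8, 0, 0.1], [0, 0, 0], 0.35],
    [[-2, -0.1, 0.3], [0, 0, 0], 0.35],
    [[-2, -0.1, 0.5], [0.2, -6.5, 0], 0],
    [[-1, 0, 0.5], [0.2, -6.5, 0], 0],
    [[0, 0, 0], [0, 0, 0], 0],
    [[0, 0, 0], [0, 0, 0], 0],
    [[0, 0, 0], [0, 0, 0], 0]
  ]
}}

```text
t: 9.65
eef_pos: [590.1, -33.6, 206.3]
tcp_rot: [3.141, 0.493, -3.109]
ft_force: [0.6, -0.1, -0.0]
opening: 0.017
grip_force: 0.0
```

```bash
python3 - <<'E'
from kin import *
s,R=tool();print(s["joints"]);v,G=turn(R,1.8,28);print(v,"to",np.array([611,-32,191])-s["eef_pos"])
im=read_camera("scene");cv2.imwrite("pics/s3.png",np.hstack([crop(im,335,225,80,75,6),crop(read_camera("top"),335,120,50,75,6)]))
q=s["joints"]
for x in(611,640):
    b=ik(np.array([x,-32,191.]),G,q);print(b[0]<1e-6,b[1],b[2])
E
```

```text
t 9.65 tcp [590.13 -33.63 206.3 ] grasp [581.14 -33.93 223.04] z [ 0.47  0.02 -0.88] lean 28.250358263966937 azim 1.9057667492186394 y [-0.03  1.    0.  ] yang 91.86668675128473 F [ 0.63 -0.1  -0.  ] grip 0.0 0.017352100740892835
[-0.22  0.32  1.99  0.34  0.37 -2.11]
[-0.03  0.25 -0.07] to [ 20.87   1.63 -15.3 ]
True [-0.21  0.36  1.97  0.33  0.35 -2.1 ] 0
True [-0.2   0.4   1.9   0.3   0.38 -2.05] 0
```

View pics/s3.png

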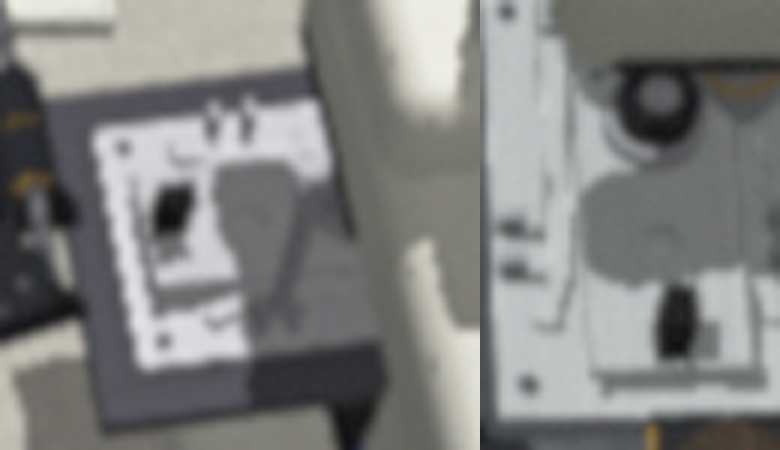

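The carrier lies between the rails, tail up: fin at top px (368,173), tail edge at row ~183, cheeks clear on the left. Now I'll push it from behind the fin with shut fingers.

Emit:
{"op": "move_arm", "data": {
  "commands": [
    [[0, 0.15, -1.5], [0, 0, 0], 0],
    [[1, 0.1, 0], [0, 0, 0], 0],
    [[0.8, 0.05, 0], [0, 0, 0], 0],
    [[0.4, 0, 0], [0, 0, 0], 0],
    [[0.3, 0, 0], [0, 0, 0], 0],
    [[0.3, 0, 0], [0, 0, 0], 0],
    [[0, 0, 0], [0, 0, 0], 0]
  ]
}}

```text
t: 10.45
eef_pos: [617.6, -30.5, 191.0]
tcp_rot: [3.141, 0.493, -3.109]
ft_force: [-0.1, -0.2, 0.4]
opening: 0.001
grip_force: 0.0
```

Emit:
{"op": "move_arm", "data": {
  "commands": [
    [[0.3, 0, 0], [0, 0, 0], 0],
    [[0.3, 0, 0], [0, 0, 0], 0],
    [[0.3, 0, 0], [0, 0, 0], 0],
    [[0, 0, 0], [0, 0, 0], 0]
  ]
}}

```text
t: 10.85
eef_pos: [626.5, -30.5, 190.7]
tcp_rot: [3.141, 0.493, -3.109]
ft_force: [-2.1, -0.7, -0.1]
opening: 0.006
grip_force: 0.2
```

```bash
cat > look.py <<'E'
from kin import *
from scipy.ndimage import label
def fin():
    im=read_camera("top");c=im[150:192,355:382];k,n=label(c.max(2)<55)
    out=[(int((k==i).sum()),np.array(np.where(k==i)).mean(1)[::-1]+[355,150]) for i in range(1,n+1) if (k==i).sum()>8];return im,out
if __name__=="__main__":
    tool();im,o=fin();print(o)
E
python3 look.py
```

```text
t 10.85 tcp [626.52 -30.5  190.74] grasp [617.53 -30.8  207.48] z [ 0.47  0.02 -0.88] lean 28.239291439265532 azim 1.9242520536961278 y [-0.03  1.    0.  ] yang 91.86486203391274 F [-2.06 -0.71 -0.12] grip 0.19391701083804946 0.005659381105791684
[(11, array([367.36, 168.18])), (84, array([359.23, 184.3 ]))]
```

Emit:
{"op": "move_arm", "data": {
  "commands": [
    [[0.2, 0, 0], [0, 0, 0], 0],
    [[0.2, 0, 0], [0, 0, 0], 0],
    [[0.2, 0, 0], [0, 0, 0], 0],
    [[0, 0, 0], [0, 0, 0], 0]
  ]
}}

```text
t: 11.3
eef_pos: [632.6, -30.6, 190.9]
tcp_rot: [3.141, 0.493, -3.109]
ft_force: [-0.5, -0.0, -0.2]
opening: 0.005
grip_force: 0.4
```

Emit:
{"op": "move_arm", "data": {
  "commands": [
    [[0.2, 0, 0], [0, 0, 0], 0],
    [[0.2, 0, 0], [0, 0, 0], 0],
    [[0, 0, 0], [0, 0, 0], 0]
  ]
}}

```text
t: 11.6
eef_pos: [636.6, -30.5, 190.9]
tcp_rot: [3.141, 0.493, -3.109]
ft_force: [-0.5, -0.5, -0.4]
opening: 0.005
grip_force: 0.3
```

```bash
python3 look.py
```

```text
t 11.6 tcp [636.61 -30.52 190.89] grasp [627.61 -30.82 207.63] z [ 0.47  0.02 -0.88] lean 28.26581967806527 azim 1.9088061968076746 y [-0.03  1.    0.  ] yang 91.8592595860228 F [-0.48 -0.47 -0.41] grip 0.32059261306130793 0.0047830064463724965
[(96, array([358.14, 180.58]))]
```

Emit:
{"op": "move_arm", "data": {
  "commands": [
    [[0.2, 0, 0], [0, 0, 0], 0],
    [[0, 0, 0], [0, 0, 0], 0],
    [[0.1, 0, 0], [0, 0, 0], 0],
    [[0, 0, 0], [0, 0, 0], 0]
  ]
}}

```text
t: 12.05
eef_pos: [639.4, -30.5, 190.9]
tcp_rot: [3.141, 0.493, -3.109]
ft_force: [-1.0, -0.2, -1.2]
opening: 0.003
grip_force: 0.5
```

Emit:
{"op": "move_arm", "data": {
  "commands": [
    [[0.1, 0, 0], [0, 0, 0], 0],
    [[0, 0, 0], [0, 0, 0], 0],
    [[0, 0, 0], [0, 0, 0], 0]
  ]
}}

```text
t: 12.35
eef_pos: [640.4, -30.5, 190.9]
tcp_rot: [3.141, 0.493, -3.109]
ft_force: [-0.8, 0.1, -0.3]
opening: 0.004
grip_force: 0.5
```

Emit:
{"op": "move_arm", "data": {
  "commands": [
    [[0.1, 0, 0], [0, 0, 0], 0],
    [[0, 0, 0], [0, 0, 0], 0],
    [[0, 0, 0], [0, 0, 0], 0]
  ]
}}

```text
t: 12.65
eef_pos: [641.4, -30.5, 190.9]
tcp_rot: [3.141, 0.493, -3.109]
ft_force: [-1.7, 0.6, -0.9]
opening: 0.005
grip_force: 0.5
```

Emit:
{"op": "move_arm", "data": {
  "commands": [
    [[0.1, 0, 0], [0, 0, 0], 0],
    [[0, 0, 0], [0, 0, 0], 0],
    [[0, 0, 0], [0, 0, 0], 0]
  ]
}}

```text
t: 12.95
eef_pos: [642.4, -30.5, 190.9]
tcp_rot: [3.141, 0.493, -3.109]
ft_force: [-0.1, 0.6, -1.0]
opening: 0.0
grip_force: 0.5
```

Emit:
{"op": "move_arm", "data": {
  "commands": [
    [[0.1, 0, 0], [0, 0, 0], 0],
    [[0, 0, 0], [0, 0, 0], 0],
    [[0, 0, 0], [0, 0, 0], 0]
  ]
}}

```text
t: 13.25
eef_pos: [642.9, -30.4, 190.6]
tcp_rot: [3.141, 0.492, -3.109]
ft_force: [-4.3, 0.6, -0.1]
opening: 0.007
grip_force: 2.6
```

Emit:
{"op": "move_arm", "data": {
  "commands": [
    [[0.1, 0, 0], [0, 0, 0], 0],
    [[0, 0, 0], [0, 0, 0], 0],
    [[0, 0, 0], [0, 0, 0], 0]
  ]
}}

```text
t: 13.55
eef_pos: [643.1, -30.1, 190.1]
tcp_rot: [3.14, 0.49, -3.109]
ft_force: [-9.3, 1.0, 1.3]
opening: 0.006
grip_force: 4.7
```

Emit:
{"op": "move_arm", "data": {
  "commands": [
    [[-0.5, 0, 0], [0, 0, 0], 0],
    [[-2, 0, 0.5], [0, 0, 0], 0],
    [[-4, 0, 1], [0, 0, 0], 0],
    [[-4, 0, 1], [0, 0, 0], 0],
    [[0, 0, 0], [0, 0, 0], 0]
  ]
}}

```text
t: 14.05
eef_pos: [536.4, -30.2, 217.2]
tcp_rot: [3.142, 0.495, -3.11]
ft_force: [0.2, -0.7, 0.1]
opening: 0.002
grip_force: 0.0
```

```bash
cat > finz.py <<'E'
from kin import *
from scipy.ndimage import label
def blobs(n,im,x0,y0,x1,y1,th=50):
    k,m=label(im[y0:y1,x0:x1].max(2)<th);r=[]
    for i in range(1,m+1):
        v,u=np.where(k==i)
        if len(u)>8:r.append((len(u),u.mean()+x0,v.mean()+y0,u.min()+x0,u.max()+x0,v.min()+y0,v.max()+y0))
    print(n);[print("  ",np.round(b,1)) for b in r]
if __name__=="__main__":
    tool()
    t=read_camera("top");s=read_camera("scene");cv2.imwrite("pics/t4raw.png",t);cv2.imwrite("pics/s4raw.png",s)
    blobs("top",t,350,145,385,190);blobs("scene",s,350,240,395,275)
    p=cv2.imread("pics/s2raw.png")
    ex=np.array([np.cos(.0314),np.sin(.0314),0])
    for tilt,fx in((0,-39),(4.85,-55)):
        b=np.array([695,-29.5,169])+fx*ex
        for n in("top","scene"): print(tilt,n,"fin top/mid",proj(n,b+[0,0,40+10*(tilt>0)]),proj(n,b+[0,0,24+10*(tilt>0)]))
E
python3 finz.py
```

```text
t 14.05 tcp [536.41 -30.24 217.23] grasp [527.39 -30.53 233.95] z [ 0.47  0.02 -0.88] lean 28.339563135000784 azim 1.8465056866718408 y [-0.03  1.    0.  ] yang 91.8390030992143 F [ 0.23 -0.68  0.07] grip 0.0 0.0024655356448735543
top
   [ 49.  366.3 166.7 364.  369.  162.  171. ]
scene
   [ 28.  369.8 260.5 367.  372.  258.  263. ]
0 top fin top/mid [366.59 165.42] [365.62 168.07]
0 scene fin top/mid [369.55 257.82] [368.9  260.48]
4.85 top fin top/mid [367.68 171.24] [366.68 173.83]
4.85 scene fin top/mid [363.89 256.95] [363.31 259.64]
```

```bash
python3 - <<'E'
from kin import *
print("fin",tri((369.8,260.5),(366.3,166.7)))
for z in(150,200,250,290): print(z,onz("top",398,157,z),onz("top",412,157,z), onz("top",398,130,z))
print("eyep",onz("top",313,80,400),onz("top",313,80,450))
print("strip",[onz("top",u,v,z) for z in(30,165) for u,v in((316,195),(327,195))])
q=state()["joints"]
for g,l in(([640,-50,258],35),([674,-50,258],35),([674,-20,230],35),([680,10,184],35),([680,45,184],35),([680,10,184],28)):
    F=frame(1.8,l);b=ik(np.array(g,float),F,q);print(g,l,b[0]<1e-6,b[1],b[2])
s,R=tool();print(turn(R,1.8,33)[0])
E
```

```text
fin (array([658.1 , -31.97, 195.13]), np.float64(0.30111531225783605))
150 [ 696.97 -108.58  150.  ] [ 697.   -139.51  150.  ] [ 760.45 -111.17  150.  ]
200 [677.74 -97.94 200.  ] [ 677.76 -127.18  200.  ] [ 737.76 -100.38  200.  ]
250 [658.5  -87.29 250.  ] [ 658.52 -114.85  250.  ] [715.07 -89.59 250.  ]
290 [643.11 -78.78 290.  ] [ 643.13 -104.99  290.  ] [696.92 -80.97 290.  ]
eyep [735.14  80.32 400.  ] [705.87  80.84 450.  ]
strip [array([645.24,  70.35,  30.  ]), array([645.22,  43.53,  30.  ]), array([606.01,  72.54, 165.  ]), array([606. ,  49.2, 165. ])]
[640, -50, 258] 35 True [-0.25  0.3   1.9   0.44  0.38 -2.22] 0
[674, -50, 258] 35 True [-0.23  0.35  1.83  0.39  0.4  -2.15] 0
[674, -20, 230] 35 True [-0.18  0.38  1.86  0.39  0.32 -2.11] 0
[680, 10, 184] 35 True [-0.12  0.45  1.9   0.43  0.21 -2.11] 0
[680, 45, 184] 35 True [-0.05  0.45  1.9   0.25  0.19 -1.88] 0
[680, 10, 184] 28 True [-0.11  0.46  1.81  0.18  0.39 -1.86] 0
t 14.15 tcp [539.83 -30.87 217.15] grasp [530.78 -31.15 233.85] z [ 0.48  0.01 -0.88] lean 28.431052123367447 azim 1.76648278515408 y [-0.03  1.   -0.  ] yang 91.81676883108325 F [ 0.1  -0.3   0.22] grip 0.0 0.004544540027784971
[ 0.17 -4.57 -0.02]
```

The fin triangulates to (658,-32,195), which is home pushed to the stop and flat rather than the ~201 mm of riding height. Next, the hook: I'll straddle the upright bar and bring the -y finger alongside.

Emit:
{"op": "move_arm", "data": {
  "commands": [
    [[2, -0.5, 1], [0.17, -4.57, 0], 0.6],
    [[3, -1, 1.2], [0, 0, 0], 0.6],
    [[3, -0.9, 1.2], [0, 0, 0], 0.6],
    [[1, -0.1, 0], [0, 0, 0], 0.6],
    [[0, 0, 0], [0, 0, 0], 0.6],
    [[0, 0, 0], [0, 0, 0], 0.6],
    [[0, 0, 0], [0, 0, 0], 0.6]
  ]
}}

```text
t: 14.85
eef_pos: [628.4, -55.0, 249.2]
tcp_rot: [3.14, 0.572, -3.11]
ft_force: [-0.9, 0.2, -0.0]
opening: 0.536
grip_force: 0.0
```

```bash
python3 look.py
```

```text
t 14.85 tcp [628.44 -55.03 249.19] grasp [618.17 -55.39 265.16] z [ 0.54  0.02 -0.84] lean 32.75896776055368 azim 1.998867867881249 y [-0.03  1.    0.  ] yang 91.88109548063083 F [-0.87  0.17 -0.03] grip 0.0 0.5359360682433157
[(468, array([368.62, 179.28]))]
```

Emit:
{"op": "move_arm", "data": {
  "commands": [
    [[1.5, 0, 0], [0, 0, 0], 0.6],
    [[1.5, 0, 0], [0, 0, 0], 0.6],
    [[1, 0, 0], [0, 0, 0], 0.6],
    [[0.5, 0, 0.2], [0, 0, 0], 0.6],
    [[0, 0, 0], [0, 0, 0], 0.6],
    [[0, 0, 0], [0, 0, 0], 0.6]
  ]
}}

```text
t: 15.5
eef_pos: [673.9, -55.4, 251.8]
tcp_rot: [3.14, 0.573, -3.11]
ft_force: [0.8, -1.1, -0.1]
opening: 0.597
grip_force: 0.0
```

Emit:
{"op": "move_arm", "data": {
  "commands": [
    [[0, 0.3, 0], [0, 0, 0], 0.6],
    [[0, 0.3, 0], [0, 0, 0], 0.6],
    [[0, 0.3, 0], [0, 0, 0], 0.6],
    [[0, 0.3, 0], [0, 0, 0], 0.6],
    [[0, 0, 0], [0, 0, 0], 0.6]
  ]
}}

```text
t: 16.0
eef_pos: [674.2, -43.0, 251.9]
tcp_rot: [3.14, 0.573, -3.109]
ft_force: [0.4, -0.5, 0.1]
opening: 0.602
grip_force: 0.0
```

Emit:
{"op": "move_arm", "data": {
  "commands": [
    [[0, 0.5, 0], [0, 0, 0], 0.6],
    [[0, 0.5, -0.05], [0, 0, 0], 0.6],
    [[0, 0.5, -0.1], [0, 0, 0], 0.6],
    [[0, 0.5, -0.1], [0, 0, 0], 0.6],
    [[0, 0.5, -0.1], [0, 0, 0], 0.6],
    [[0, 0.5, -0.15], [0, 0, 0], 0.6],
    [[0, 0, 0], [0, 0, 0], 0.6]
  ]
}}

```text
t: 16.7
eef_pos: [674.3, -12.7, 246.7]
tcp_rot: [3.14, 0.573, -3.109]
ft_force: [0.3, -0.3, 0.2]
opening: 0.598
grip_force: 0.0
```

```bash
python3 - <<'E'
from kin import *
tool();F=[]
s=read_camera("scene");cv2.imwrite("pics/s5raw.png",s);st=state();print(st["ft_force"],st["moment"]);s2=cv2.imread("pics/s4raw.png")
H=np.array([680.5,-76,181.5]);ey=np.array([-.0314,1,0])
for a in(90,80,60,45,30):
    print(a,[proj("scene",H+r*(np.cos(np.radians(a))*ey+[0,0,np.sin(np.radians(a))])) for r in(60,115)])
E
```

```text
t 16.7 tcp [674.26 -12.73 246.66] grasp [663.97 -13.09 262.63] z [ 0.54  0.02 -0.84] lean 32.810860178845815 azim 1.9941881522918683 y [-0.03  1.    0.  ] yang 91.90520855914777 F [ 0.33 -0.3   0.19] grip 0.009244137354471604 0.5979877145082997
[-0.33 -0.35 -0.44] [ 0.03  0.35 -0.03]
90 [array([383.75, 267.32]), array([386.82, 257.68])]
80 [array([382.79, 263.74]), array([384.87, 250.63])]
60 [array([380.73, 258.02]), array([380.78, 239.76])]
45 [array([379.21, 255.34]), array([377.83, 234.98])]
30 [array([377.83, 254.2 ]), array([375.21, 233.31])]
```

Emit:
{"op": "move_arm", "data": {
  "commands": [
    [[0.1, 0.5, -0.3], [0, 0, 0], 0.6],
    [[0, 0.5, -0.35], [0, 0, 0], 0.6],
    [[0, 0.5, -0.4], [0, 0, 0], 0.6],
    [[0, 0.5, -0.45], [0, 0, 0], 0.6],
    [[0, 0.45, -0.55], [0, 0, 0], 0.6],
    [[0, 0.4, -0.6], [0, 0, 0], 0.6],
    [[0, 0, 0], [0, 0, 0], 0.6]
  ]
}}

```text
t: 17.45
eef_pos: [675.0, 15.6, 219.2]
tcp_rot: [3.14, 0.571, -3.109]
ft_force: [0.4, -0.1, -0.3]
opening: 0.601
grip_force: 0.0
```

Emit:
{"op": "move_arm", "data": {
  "commands": [
    [[-1, 0, 0], [0, 0, 0], 0.6],
    [[-3, 0, 0.5], [0, 0, 0], 0.6],
    [[-4, 0, 1], [0, 0, 0], 0.6],
    [[-4, 0, 1], [0, 0, 0], 0.6],
    [[-3, 0, 0], [0, 0, 0], 0],
    [[0, 0, 0], [0, 0, 0], 0]
  ]
}}

```text
t: 18.05
eef_pos: [521.9, 15.2, 245.9]
tcp_rot: [3.14, 0.573, -3.11]
ft_force: [0.5, -0.0, -0.6]
opening: 0.485
grip_force: 0.0
```

```bash
python3 - <<'E'
from kin import *
tool()
f=lambda im:cv2.LUT(im,np.clip((np.arange(256)/255)**.6*255,0,255).astype(np.uint8))
t=read_camera("top");s=read_camera("scene");cv2.imwrite("pics/t6raw.png",t);cv2.imwrite("pics/s6raw.png",s)
cv2.imwrite("pics/h1.png",np.hstack([crop(f(t),330,120,80,100,5),crop(f(s),340,215,80,100,5)]))
H=np.array([680.5,-76,181.5]);ey=np.array([-.0314,1,0])
for a in(90,60,30,20):
    print(a,[(5*(proj("top",p)-[330,120]),5*(proj("scene",p)-[340,215])+[400,0]) for p in[H+115*(np.cos(np.radians(a))*ey+[0,0,np.sin(np.radians(a))])]])
E
```

```text
t 18.05 tcp [521.88  15.18 245.86] grasp [511.59  14.84 261.83] z [ 0.54  0.02 -0.84] lean 32.82797958246924 azim 1.9355796275409392 y [-0.03  1.    0.  ] yang 91.85049566918319 F [ 0.47 -0.04 -0.56] grip 0.0 0.48513509019037954
90 [(array([331.95,  83.75]), array([634.1 , 213.39]))]
60 [(array([173.33, 104.58]), array([603.9 , 123.78]))]
30 [(array([ 54.85, 149.88]), array([576.07,  91.53]))]
20 [(array([ 30.87, 167.49]), array([568.69,  94.32]))]
```

View pics/h1.png

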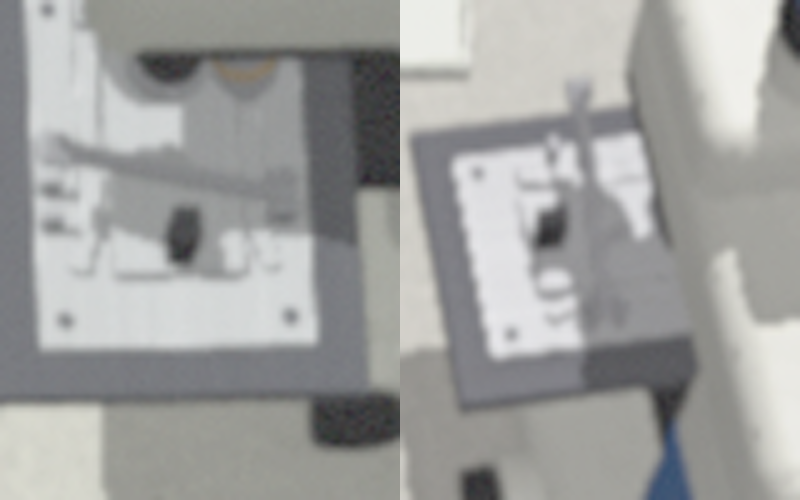

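The picture shows the bar at about 30°: tab at top crop (55,148), predicted (55,150). The fin and carrier sit flat between the rails. Next I'll press down from above with shut fingers, mid-bar.

Emit:
{"op": "move_arm", "data": {
  "commands": [
    [[3, -0.4, 0.4], [0, 0, 0], 0],
    [[4, -0.4, 0.4], [0, 0, 0], 0],
    [[4, -0.4, 0], [0, 0, 0], 0],
    [[3, -0.4, 0], [0, 0, 0], 0],
    [[0.9, 0, 0], [0, 0, 0], 0],
    [[0, 0, 0], [0, 0, 0], 0],
    [[0, 0, 0], [0, 0, 0], 0]
  ]
}}

```text
t: 18.85
eef_pos: [673.6, -0.8, 252.7]
tcp_rot: [3.14, 0.572, -3.11]
ft_force: [-0.7, 0.2, 0.3]
opening: 0.005
grip_force: 0.0
```

```bash
python3 -c "
from h import *
tool()"
```

```text
t 18.85 tcp [673.58  -0.79 252.75] grasp [663.31  -1.15 268.73] z [ 0.54  0.02 -0.84] lean 32.75537873001404 azim 1.9733592823786954 y [-0.03  1.    0.  ] yang 91.87391391960068 F [-0.71  0.15  0.32] grip 0.0 0.005081655890537552
```

Emit:
{"op": "move_arm", "data": {
  "commands": [
    [[0, 0, -0.6], [0, 0, 0], 0],
    [[0, 0, -0.7], [0, 0, 0], 0],
    [[0, 0, -0.7], [0, 0, 0], 0],
    [[0, 0, -0.7], [0, 0, 0], 0],
    [[0, 0, -0.7], [0, 0, 0], 0],
    [[0, 0, -0.6], [0, 0, 0], 0],
    [[0, 0, -0.5], [0, 0, 0], 0],
    [[0, 0, 0], [0, 0, 0], 0]
  ]
}}

```text
t: 19.65
eef_pos: [674.1, -1.0, 207.5]
tcp_rot: [3.14, 0.572, -3.11]
ft_force: [0.1, 0.3, 0.3]
opening: 0.005
grip_force: 0.0
```

Emit:
{"op": "move_arm", "data": {
  "commands": [
    [[0.3, 0, 0.1], [0, 0, 0], 0],
    [[0.3, 0, 0], [0, 0, 0], 0],
    [[0.3, 0, -0.1], [0, 0, 0], 0],
    [[0, 0, -0.3], [0, 0, 0], 0],
    [[0, 0, -0.3], [0, 0, 0], 0],
    [[0, 0, -0.3], [0, 0, 0], 0],
    [[0, 0, 0], [0, 0, 0], 0]
  ]
}}

```text
t: 20.35
eef_pos: [683.1, -1.0, 198.7]
tcp_rot: [3.14, 0.572, -3.11]
ft_force: [0.1, -0.1, 0.2]
opening: 0.002
grip_force: 0.0
```

Emit:
{"op": "move_arm", "data": {
  "commands": [
    [[0, 0, -0.3], [0, 0, 0], 0],
    [[0, 0, -0.2], [0, 0, 0], 0],
    [[0, 0, -0.2], [0, 0, 0], 0],
    [[0, 0, 0], [0, 0, 0], 0],
    [[0, 0, 0], [0, 0, 0], 0]
  ]
}}

```text
t: 20.85
eef_pos: [683.3, -1.0, 192.4]
tcp_rot: [3.141, 0.573, -3.11]
ft_force: [-0.1, 0.5, -0.6]
opening: 0.006
grip_force: 0.0
```

Emit:
{"op": "move_arm", "data": {
  "commands": [
    [[0, 0, -0.15], [0, 0, 0], 0],
    [[0, 0, -0.15], [0, 0, 0], 0],
    [[0, 0, 0], [0, 0, 0], 0],
    [[0, 0, 0], [0, 0, 0], 0]
  ]
}}

```text
t: 21.25
eef_pos: [683.3, -1.0, 189.3]
tcp_rot: [3.14, 0.573, -3.11]
ft_force: [-0.3, -1.1, -0.3]
opening: 0.006
grip_force: 0.0
```

Emit:
{"op": "move_arm", "data": {
  "commands": [
    [[0, 0, -0.1], [0, 0, 0], 0],
    [[0, 0, 0], [0, 0, 0], 0],
    [[0, 0, 0], [0, 0, 0], 0]
  ]
}}

```text
t: 21.55
eef_pos: [683.5, -1.0, 188.7]
tcp_rot: [3.141, 0.574, -3.11]
ft_force: [-0.4, 0.3, 4.2]
opening: 0.005
grip_force: 1.5
```

Emit:
{"op": "move_arm", "data": {
  "commands": [
    [[0, 0, -0.1], [0, 0, 0], 0],
    [[0, 0, 0], [0, 0, 0], 0],
    [[0, 0, 0], [0, 0, 0], 0]
  ]
}}

```text
t: 21.85
eef_pos: [683.7, -1.0, 188.4]
tcp_rot: [3.141, 0.575, -3.109]
ft_force: [-3.1, 1.1, 8.5]
opening: -0.001
grip_force: 4.3
```

Emit:
{"op": "move_arm", "data": {
  "commands": [
    [[0, 0, -0.1], [0, 0, 0], 0],
    [[0, 0, 0], [0, 0, 0], 0],
    [[0, 0, 0], [0, 0, 0], 0]
  ]
}}

```text
t: 22.15
eef_pos: [683.9, -1.0, 188.1]
tcp_rot: [3.141, 0.576, -3.109]
ft_force: [-5.8, 1.0, 13.9]
opening: 0.008
grip_force: 7.2
```

Emit:
{"op": "move_arm", "data": {
  "commands": [
    [[0, 0, -0.1], [0, 0, 0], 0],
    [[0, 0, 0], [0, 0, 0], 0],
    [[0, 0, 0], [0, 0, 0], 0]
  ]
}}

```text
t: 22.45
eef_pos: [684.0, -1.0, 187.9]
tcp_rot: [3.141, 0.577, -3.109]
ft_force: [-8.7, 0.7, 18.8]
opening: 0.003
grip_force: 10.3
```

Emit:
{"op": "move_arm", "data": {
  "commands": [
    [[0, 0, 0.3], [0, 0, 0], 0],
    [[-1, 0, 1.5], [0, 0, 0], 0],
    [[-3, 0, 2], [0, 0, 0], 0],
    [[-4, 0, 1], [0, 0, 0], 0],
    [[-4, 0, 0.5], [0, 0, 0], 0],
    [[-4, 0, 0], [0, 0, 0], 0],
    [[0, 0, 0], [0, 0, 0], 0]
  ]
}}

```text
t: 23.15
eef_pos: [519.2, -0.4, 238.0]
tcp_rot: [3.14, 0.571, -3.11]
ft_force: [0.5, -0.2, -0.4]
opening: 0.007
grip_force: 0.0
```

```bash
python3 - <<'E'
from kin import *
from finz import blobs
tool()
t=read_camera("top");s=read_camera("scene");cv2.imwrite("pics/t7raw.png",t);cv2.imwrite("pics/s7raw.png",s)
H=np.array([680.5,-76,181.5]);ey=np.array([-.0314,1,0])
for a in(0,2,4,8):
    p=lambda r:H+r*(np.cos(np.radians(a))*ey+[0,0,np.sin(np.radians(a))])
    print(a,"tab",proj("top",p(115)+[0,0,3]),proj("scene",p(115)+[0,0,3]),"cheek",proj("top",p(98)),"bar90",proj("top",p(90)+[0,0,3]),proj("scene",p(90)+[0,0,3]))
for n,a,b,(x0,y0,x1,y1) in(("top",t,cv2.imread("pics/top0.png"),(325,145,352,172)),("scene",s,cv2.imread("pics/scene0.png"),(365,228,392,256))):
    d=np.abs(a[y0:y1,x0:x1].astype(int)-b[y0:y1,x0:x1]).max(2);print(n,x0,y0);print("\n".join("".join("%3d"%(v//4) for v in r) for r in d))
blobs("top",t,350,145,385,190);blobs("scene",s,350,240,395,275)
E
```

```text
t 23.15 tcp [519.15  -0.41 237.97] grasp [508.89  -0.77 253.96] z [ 0.54  0.02 -0.84] lean 32.703328517682124 azim 2.0136572419950194 y [-0.03  1.    0.  ] yang 91.87153054622358 F [ 0.49 -0.17 -0.44] grip 0.0 0.007391495277060864
0 tab [331.87 160.  ] [371.68 238.1 ] cheek [339.82 160.28] bar90 [343.7  159.66] [373.6  246.16]
2 tab [331.99 159.32] [371.85 237.43] cheek [339.95 159.7 ] bar90 [343.84 159.12] [373.74 245.64]
4 tab [332.19 158.63] [372.03 236.79] cheek [340.15 159.11] bar90 [344.03 158.58] [373.89 245.15]
8 tab [332.79 157.23] [372.42 235.64] cheek [340.71 157.93] bar90 [344.58 157.49] [374.2  244.29]
top 325 145
  5  3  3  2  2  3  2  2  2  2  3  6  6  6  5  6  6  6  6  6  6  5  5  5  3  1  4
  5  3  3  3  2  2  2  3  2  3  3  5  6  6  6  6  6  6  6  6  5  6  6  6  4  1  4
  5  3  3  2  2  3  2  3  2  3  3  5  6  6  5  6  5  6  6  6  5  6  6  6  4  2  4
  5  3  3  3  3  2  3  2  2  2  3  5  5  6  6  6  6  6  6  6  6  6  6  6  4  2  3
  5  3  3  3  3  2  3  2  3  2  3  4  6  6  6  6  5  6  6  6  5  5  5  6  5  3  3
  4  3  2  3  2  3  3  3  3  2  2  4  6  6  6  6  6  6 
[... 3462 characters left out ...]
8  8  8  8  7  5  3  3
  8  8  8  8  8  7  3  7 11  3  2  3  7  8  8  9  9  8  8  8  7  8  8  8  7  4  3
  8  8  8  8  8  8  6  2 11 10  7  2  5  8  9  9  9  9  9  9 10 11 12 12 11  7  3
  6  6  6  7  7  8  7  2  9 14 13  5  3  7  7  9 10 10 11 14 15 17 17 17 16 10  4
  6  6  6  6  8 10 10  5  5 12 12  8  2  0  2  4  7  8 10 12 14 14 14 14 13  8  3
  7  8  8  8 11 14 11  3  6 14 14 11  8  7  8  7  3  0  5  9 11 12 12 12  9  6  3
  8  9  9  9 10  9  3  5 11 15 14  9  6  7 10 11 11  8  1  6 12 16 16 15 10  5  2
  9  9  7  5  4  0  7 13 11 10  9  3  0  1  4  6  8 11  7  3 16 23 25 22 13  5  2
top
   [ 48.  366.2 166.6 364.  369.  162.  171. ]
scene
   [ 28.  369.8 260.5 367.  372.  258.  263. ]
```

```bash
python3 - <<'E'
from kin import *
print("tab",tri((372.5,239.5),(331.9,159.3)),"expect z~184.5"); print(env.job_done())
E
```

```text
tab (array([680.41,  38.36, 177.54]), np.float64(1.3148536783757079)) expect z~184.5
the job is handed in; nothing more can be done
None
```

The round-mount carrier is loaded flat on its pin under the objective and the hook bar is pressed down to a firm stop in its fork catch; I handed the job in at about 23 s, and no verdict came back. The tab's last camera height read about 7 mm below its expected height, more than calibration error explains. I took the bar as fully home from that stop, which came where calculated and held at 19 N.

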